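# Turn the entryway carousel until the keys face front

### The job

Gently turn the round tray on the entryway shelf by pushing its rim or one of its rim posts with a fingertip, until the ring with the two keys lies at the front, in line with the fixed tongue that sticks out under the tray: the middle of the key bundle within the tongue's width. Do not touch, lift or tip anything that lies on the tray, leave the other things on the shelf where they are, and finish with the tray at rest and the fingers away from it.

Things in the scene. Friction and masses are not known exactly. Their poses are not given: they have to be found in the camera images.
- stand: Fixed stand of the turntable, turned by up to 0.5 rad. Origin on the turning axis at the height of the shelf top; z up. Its -x axis is the FRONT: a flat dark steel tongue 30 mm wide and 10 mm thick lies on the shelf along -x and reaches 220 mm from the axis, so 50 mm of it shows beyond the tray's edge.
- carousel (a joint): Angle of the wooden tray, rad, positive anticlockwise from above; turns either way as far as needed. Flat disc 340 mm in diameter, underside 20 mm and top 34 mm above the shelf. The bearing has dry friction (about 1 N at the rim) and damping, so the tray stops where it is left when turned slowly. At 0 post0 is on the stand's -x axis.
- post0 (a point): Centre of the top end of one of eight upright round steel posts that stand on the tray's rim 45 degrees apart: 14 mm in diameter, 45 mm high, axes 160 mm from the turning axis, tops 79 mm above the shelf. They are fixed to the tray and turn with it; pushing one sideways turns the tray.
- keys_mid (a point): Middle of the key bundle, 2 mm above the tray: a steel ring 33 mm in diameter with two flat steel keys spread in a V, all lying loose and flat on the tray, about 80 mm long and 4 mm thick, about 92 mm from the turning axis. The ring is on its -x side, the keys' points on its +x side. Loose, it rides with the tray by friction. Its own yaw does not matter.
- power_bank: Matte black power bank 80 x 50 x 22 mm lying loose on the tray; origin at the centre of its underside.
- earbud_case: Glossy white rounded earbud case 60 x 46 x 24 mm lying loose on the tray; origin at the centre of its underside.
- flashlight: Aluminium flashlight 32 mm in diameter and 72 mm high, standing upright and loose on its tail on the tray (top 106 mm above the shelf); origin at the centre of its underside.
- coin_dish: Grey ceramic dish 84 mm in diameter and 18 mm high with three coins, loose on the tray, at the front at the start; origin at the centre of its underside.
- glasses_case: Grey fabric-covered spectacle case 160 x 60 x 45 mm on the shelf beside the tray, on the robot's right; leave it.
- polish_tin: Flat dark steel tin 76 mm in diameter, 24 mm high, on the shelf on the robot's right; leave it.
- sanitiser: Clear bottle 52 mm in diameter, 130 mm high, on the shelf on the robot's left; leave it.
- shoe_brush: Wooden shoe brush 140 x 44 x 38 mm standing on its dark bristles on the shelf on the robot's left; leave it.
- keys: The whole key bundle, with its origin on its underside, straight below point keys_mid.
Not all that is in view belongs to the job. What is shaped like the coin_dish but blue is not meant. Of the things shaped like the keys, the bare steel one is meant.

How it is judged:
At the end, for the whole second after the job is handed in: The middle of the key bundle is within 15 mm of the front line, on the front side at least 60 mm from the axis; tray at rest; all five things on the tray upright, their middles within 140 mm of its axis; the four things beside it within 15 mm of where they were (y of keys_mid in the frame of stand between -0.015 and 0.015 m and x of keys_mid in the frame of stand below -0.06 m and velocity of joint carousel between -0.05 and 0.05 rad/s and horizontal distance between each of keys_mid, power_bank, earbud_case, flashlight, coin_dish and stand below 0.14 m and z of keys_mid in the frame of stand between 0.028 and 0.045 m and angle between each of keys_mid, power_bank, earbud_case, flashlight, coin_dish's own z axis and vertical below 0.2 rad and z of power_bank in the frame of stand between 0.028 and 0.045 m and z of earbud_case in the frame of stand between 0.028 and 0.045 m and z of flashlight in the frame of stand between 0.028 and 0.045 m and z of coin_dish in the frame of stand between 0.028 and 0.045 m and distance of each of glasses_case, polish_tin, sanitiser, shoe_brush from where it was at the start of the episode below 0.015 m); the robot touches nothing.
It fails at once if the robot touches something that lies on the tray (contact force between any of the fingers, the arm and keys above 0.3 N or contact force between any of the fingers, the arm and power_bank above 0.3 N or contact force between any of the fingers, the arm and earbud_case above 0.3 N or contact force between any of the fingers, the arm and flashlight above 0.3 N or contact force between any of the fingers, the arm and coin_dish above 0.3 N).
It fails at once if something on the tray is lifted (z of any of keys_mid, power_bank, earbud_case, flashlight, coin_dish in the frame of stand above 0.06 m).
It fails at once if something on the tray is tipped over or falls off (angle between any of keys_mid, power_bank, earbud_case, flashlight, coin_dish's own z axis and vertical above 0.6 rad or z of any of keys_mid, power_bank, earbud_case, flashlight, coin_dish in the frame of stand below 0.02 m).
It fails at once if the tray is spun hard (faster than 2.5 rad/s) (velocity of joint carousel above 2.5 rad/s or velocity of joint carousel below -2.5 rad/s).
It fails at once if a thing beside the tray is moved more than 30 mm (distance of any of glasses_case, polish_tin, sanitiser, shoe_brush from where it was at the start of the episode above 0.03 m).
It also fails if it takes over 64 s, if anything falls off the work surface, if the arm or the gripper's body presses on something with over 40 N, if the wrist force passes 120 N, or if a joint passes its speed limit or range.

### The arm

A 6-joint arm with a two-finger parallel gripper is mounted at the origin on the work surface. World frame = base frame: x ahead of the robot, y to its left, z up, the work surface at z = 0. Lengths are in m, angles in rad, forces in N, time in s.
With the tool pointing down it reaches from about 0.325 to 0.9 m from the base axis. Payload 6.1 kg.
Tool frame: the origin (TCP) lies midway between the tips of the shut fingers; the grasp point (between the pads) lies 19 mm behind it; y points along the fingers, x is the direction in which the jaws open and shut, and the axes are right-handed (so a half turn about y gives the same grasp; the last joint's range is limited). The gripper opens to 85 mm and grips with 20 to 120 N. Pads are 22 mm wide; open, the fingers measure 114 mm over their backs; the gripper's body (76 mm by 85 mm) begins 54 mm behind the grasp point. The pads swing forward as they close: fully open they stand 13 mm farther back than shut.
Start: joints at [-1.382, 0.22, 1.526, -0, 1.395, -0.126], TCP at [0.194, -0.594, 0.231] pointing down, gripper open.
Joint ranges: [-2.98, 2.98], [-0.91, 2.08], [0.09, 2.57], [-1.24, 4.39], [0.2, 2.65], [-2.68, 2.68]. Speed limits (rad/s): [2.57, 2.57, 3.01, 3.14, 3.14, 3.14].

### API

Orientations are given as a 3x3 rotation matrix whose columns are the frame's x, y, z axes.
In Python, from rig import bot, camera, get_calibration, job gives the robot as it stands.
- The arm moves only by the tool arm_command, never from a script. Its argument "series" is a list of rows, each an object of numbers: "dx", "dy", "dz": the shift along the tool's x, y, z in mm; "roll": the turn about the tool's y in rad; "jaw": the finger opening in mm, from 0 to 85.4. A call has 1 to 20 rows; each row shifts and turns the commanded pose from where the row before left it, along the tool's axes as they then stand; what a row does not reach is not made up. A row lasts 1/12 s, in which the tool goes at most 41.7 mm and 7.16 degrees, less where a joint would pass 70% of its speed; a pose out of reach is approached as far as the arm can. A call is refused whole if a number of a shift passes 41.7 or a number of a turn 0.125, either way. A call with a gripper value outside its range is refused whole. The fingers move at their own pace and stop on an object; the grip force is fixed at half the most. Time passes only in rows, so rows that do not move let the fingers close. It gives the time, the measured TCP pose, the force and the opening at its end, in the units of the state.
- bot.sense(): the state, without advancing time (a new reading comes with each control period).
- camera(name): name is "scene" or "top" or "wrist"; returns the picture (420x560x3 uint8, red, green, blue); there is no depth.
- get_calibration(name): a dict with "mtx" (3x3 intrinsics, pixels), "xyz" and "attitude" of the camera in the world; the wrist camera has in their place "T_tool_cam" (4x4, takes a point from camera to tool coordinates, whose origin is the TCP and whose axes are the tool frame's). Camera axes: x right, y down, z forward; pixel columns grow to the right and rows downward; lengths in m; the calibration is good to about 2 mm. The wrist camera is an equidistant fisheye: a pixel r from the principal point sees the ray r / f radians off the axis. A picture is of the moment at which its call begins: read the wrist's pose just before it. get_calibration takes no time and is no camera call.
- job.finish_job(): hands the job in, once; it reports no verdict.
The state is a dict: "clock": time; "qpos": joint angles; "joint_velocities": joint speeds; "tau": joint torques, N m; "ee_pos": TCP position; "eef_rot": TCP orientation; "ft_force": force on the tool from outside, world axes, zero at the start; "wrist_torque": the same for the moment, N m; "width": finger opening in m.
Only numpy, scipy, OpenCV 4.12 (cv2) and the standard library are available. Lean on these libraries where they do the work, as an engineer would, in place of code of your own. Each camera call takes 0.05 s, during which the arm holds its last target. There are 200 camera calls.

## Working session

There is one attempt and no reset: what is moved stays moved. The work goes in short steps, Python scripts to look and compute and a tool call to move; the robot and the scene stay as the last step left them, time stands still between calls to the robot, and variables do not carry over. Pictures are saved under pics/ and viewed, about 8 in all and at most 12, crops included, and the job is handed in when it is done.

Besides the shell and the picture viewer there is one more tool, called after "Request:" as name([rows], argument=value, ...), one row to a line, values as JSON. arm_command: Moves the arm, as the interface text tells. Its arguments: {"type":"object","properties":{"series":{"type":"array"}},"required":["series"]}

```bash
mkdir -p pics; cat > h.py <<'E'
import numpy as np,cv2
from rig import bot,camera,get_calibration,job
np.set_printoptions(precision=4,suppress=True)
def ray(c,px,z):
    K=np.array(c['mtx']);R=np.array(c['attitude']);t=np.array(c['xyz'])
    d=R@np.linalg.solve(K,[px[0],px[1],1.]);return t+d*(z-t[2])/d[2]
def proj(c,p):
    K=np.array(c['mtx']);R=np.array(c['attitude']);t=np.array(c['xyz'])
    q=K@(R.T@(np.array(p)-t));return q[:2]/q[2]
E
python3 - <<'E'
from h import *
print(bot.sense())
for n in['top','scene','wrist']:
    print(get_calibration(n))
for n in['top','scene']:
    cv2.imwrite(f'pics/{n}0.png',camera(n)[:,:,::-1])
E
```

```text
{'clock': 0.0, 'qpos': array([-1.3821,  0.2213,  1.5276,  0.    ,  1.3947, -0.1261]), 'joint_velocities': array([ 0.0012,  0.0004, -0.0005, -0.0019, -0.0001, -0.0008]), 'tau': array([ -0.0011, -49.6907, -38.9398,  -0.0003,   0.0112,  -0.    ]), 'ee_pos': array([ 0.1934, -0.5937,  0.2302]), 'eef_rot': array([[ 0.3096, -0.0004,  0.9509],
       [-0.9509,  0.002 ,  0.3096],
       [-0.002 , -1.    ,  0.0003]]), 'ft_force': array([-0.1565,  0.6841, -0.4012]), 'wrist_torque': array([-0.0364, -0.0269, -0.0301]), 'width': 0.08563466230447819}
{'mtx': array([[454.2413,   0.    , 283.6869],
       [  0.    , 454.2413, 210.3794],
       [  0.    ,   0.    ,   1.    ]]), 'xyz': array([0.4029, 0.0084, 1.3353]), 'attitude': array([[-0.0236, -0.9946,  0.1011],
       [-0.9997,  0.0244,  0.0075],
       [-0.0099, -0.1008, -0.9949]])}
{'mtx': array([[540.7245,   0.    , 285.0832],
       [  0.    , 540.7245, 218.8648],
       [  0.    ,   0.    ,   1.    ]]), 'xyz': array([1.6208, 0.6009, 0.9911]), 'attitude': array([[-0.4859,  0.5323, -0.6932],
       [ 0.8739,  0.2846, -0.3941],
       [-0.0125, -0.7973, -0.6035]])}
{'mtx': array([[325.1923,   0.    , 277.3567],
       [  0.    , 325.1923, 214.6222],
       [  0.    ,   0.    ,   1.    ]]), 'T_tool_cam': array([[ 1.    ,  0.0004,  0.0009,  0.0003],
       [-0.0008, -0.2782,  0.9605, -0.1428],
       [ 0.0006, -0.9605, -0.2782,  0.0708],
       [ 0.    ,  0.    ,  0.    ,  1.    ]])}
```

View pics/top0.png

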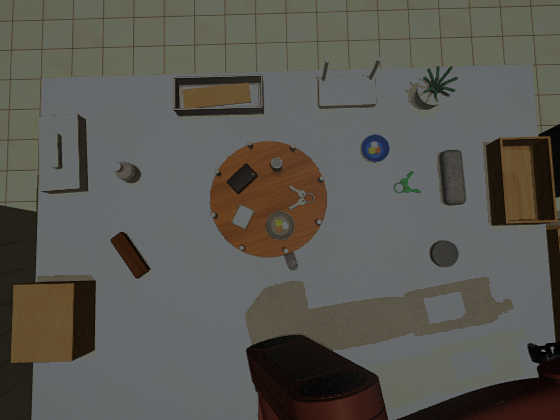

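View pics/scene0.png

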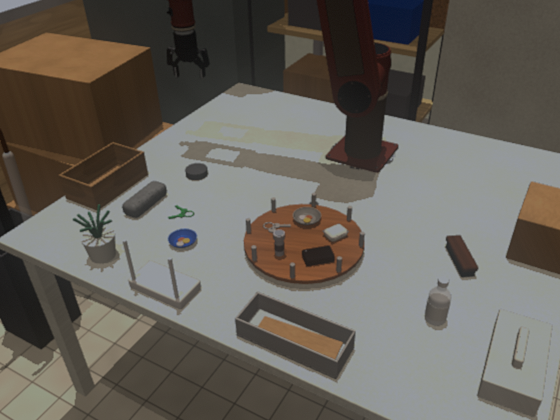

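The top view has the tray at about (269,199), the tongue at (291,260), the bare steel keys at (300,197) and the dish at (280,225). In the scene view the front faces the robot and the tray is clear of the things beside it. Seen from above, the keys must turn clockwise by about 75°.

```bash
cat >> h.py <<'E'
def measure(im,c,mask_arm=None):
    hsv=cv2.cvtColor(im,cv2.COLOR_RGB2HSV)
    wood=((hsv[...,0]<18)&(hsv[...,1]>110)&(hsv[...,2]>50)).astype(np.uint8)
    roi=np.zeros_like(wood);roi[120:275,195:345]=1;wood*=roi
    wood=cv2.morphologyEx(wood,cv2.MORPH_OPEN,np.ones((3,3)))
    cs,_=cv2.findContours(wood,cv2.RETR_EXTERNAL,cv2.CHAIN_APPROX_NONE)
    k=max(cs,key=cv2.contourArea)
    h=cv2.convexHull(k)[:,0]
    P=np.array([ray(c,p,.034)[:2] for p in h])
    from scipy.optimize import least_squares
    f=least_squares(lambda v:np.hypot(*(P-v[:2]).T)-v[2],[.53,.03,.17],loss='soft_l1',f_scale=.002)
    return f.x,wood,hsv
E
python3 - <<'E'
from h import *
c=get_calibration('top');im=cv2.imread('pics/top0.png')[:,:,::-1].copy()
v,w,hsv=measure(im,c);print('tray',v)
for n,p in dict(tongue=(291,262),keys=(300,197)).items():print(n,ray(c,p,.036 if n=='keys' else .01))
for p in[(319,222),(285,250),(242,246),(213,214),(319,178),(293,149),(249,145)]:
    q=ray(c,p,.079)[:2]-v[:2];print('post',p,q+v[:2],np.hypot(*q),np.degrees(np.arctan2(q[1],q[0])))
cv2.imwrite('pics/crop0.png',cv2.resize(np.clip(im[125:285,195:345,::-1]*2.0,0,255).astype(np.uint8),None,fx=3.75,fy=3.75,interpolation=cv2.INTER_CUBIC))
E
```

```text
tray [0.5719 0.063  0.1678]
tongue [0.3866 0.0007 0.01  ]
keys [ 0.5725 -0.0298  0.036 ]
post (319, 222) [ 0.4957 -0.0792] 0.16136327874243353 -118.16872912112979
post (285, 250) [0.4207 0.0168] 0.15812193105920233 -162.9993008032244
post (242, 246) [0.4345 0.1352] 0.1552051987846259 152.28717726397673
post (213, 214) [0.5252 0.2147] 0.15867156235655283 107.12121620138244
post (319, 178) [ 0.6191 -0.0831] 0.15355627600253932 -72.1025100772639
post (293, 149) [ 0.7037 -0.0125] 0.15185561226163222 -29.82761148687377
post (249, 145) [0.7184 0.1113] 0.1542333308657316 18.26412182772459
```

View pics/crop0.png

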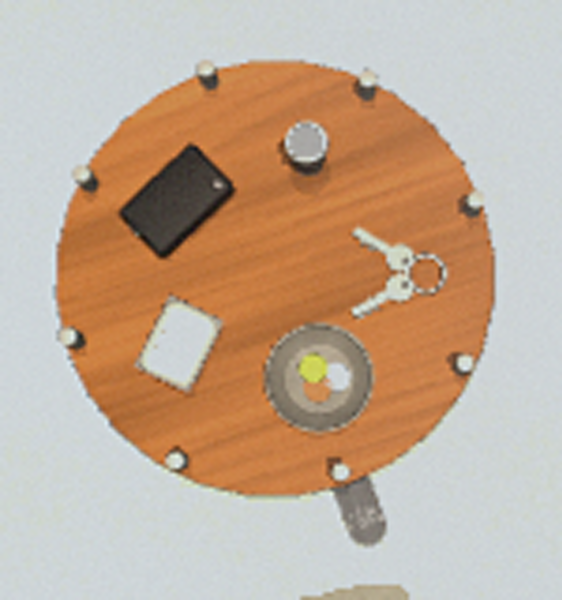

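```bash
python3 - <<'E'
from h import *
c=get_calibration('top');im=cv2.imread('pics/top0.png')[:,:,::-1].copy()
C=np.array([.571,.063])
g=cv2.resize(im,None,fx=4,fy=4,interpolation=cv2.INTER_CUBIC)
hsv=cv2.cvtColor(g,cv2.COLOR_RGB2HSV)
sub=np.zeros(g.shape[:2],bool);sub[4*253:4*273,4*278:4*304]=1
print('V range',np.percentile(hsv[...,2][sub],[5,25,50,75,95]))
m=(sub&(hsv[...,2]<85)).astype(np.uint8)
y,x=np.nonzero(m)
P=np.array([ray(c,((a+.5)/4-.5,(b+.5)/4-.5),.01)[:2] for a,b in zip(x,y)])
q=P-C;r=np.hypot(*q.T);th=np.degrees(np.arctan2(q[:,1],q[:,0]))
print('tongue n',len(r),'r max',np.percentile(r,99))
for lo in range(180,222,8):
    s=(r>lo/1e3)&(r<lo/1e3+.008)
    if s.sum():print(lo,s.sum(),np.median(th[s]),'width mm',1e3*np.ptp(np.radians(th[s]))*lo/1e3)
# keys: bright low saturation in the keys' region
sub=np.zeros(g.shape[:2],bool);sub[4*183:4*211,4*287:4*315.5.__int__()]=1
m=(sub&(hsv[...,1]<90)).astype(np.uint8)
y,x=np.nonzero(m);(cx,cy),(w,h),a=cv2.minAreaRect(np.c_[x,y].astype(np.float32))
k=ray(c,((cx+.5)/4-.5,(cy+.5)/4-.5),.036)[:2]-C
print('keys',k,np.hypot(*k),np.degrees(np.arctan2(k[1],k[0])),w*.00285/4,h*.00285/4,a,cx/4,cy/4)
E
```

```text
V range [ 61.  71. 106. 107. 109.]
tongue n 2810 r max 0.2172177676973309
180 459 -160.9711311942747 width mm 29.656465450393224
188 444 -161.34253268614196 width mm 30.48438964031394
196 433 -161.19336660330123 width mm 29.94168358080032
204 440 -161.00472383746487 width mm 29.661868230712976
212 230 -161.06408240168145 width mm 23.989650138307898
keys [-0.0001 -0.0962] 0.09616503770805779 -90.05423499144402 0.07233943920135498 0.06840360946655273 0.6986943483352661 301.55938720703125 197.8802947998047
```

Request:
arm_command([
  {"dx": -20.4, "dz": 26, "jaw": 0},
  {"dx": -20.4, "dz": 26, "jaw": 0},
  {"dx": -20.4, "dz": 26, "jaw": 0},
  {"dx": -20.4, "dz": 26, "jaw": 0},
  {"dx": -20.4, "dz": 26, "jaw": 0},
  {"dx": -20.4, "dz": 26, "jaw": 0},
  {"dx": -20.4, "dz": 26, "jaw": 0},
  {"dx": -20.4, "dz": 26, "jaw": 0},
  {"dx": -20.4, "dz": 26, "jaw": 0},
  {"dx": -20.4, "dz": 26, "jaw": 0},
  {"dx": -20.4, "dz": 26, "jaw": 0},
  {"dx": -20.4, "dz": 26, "jaw": 0},
  {"dx": -20.4, "dz": 26, "jaw": 0},
  {"dx": -20.4, "dz": 26, "jaw": 0},
  {"dx": -20.4, "dz": 26, "jaw": 0},
  {"dx": -20.4, "dz": 26, "jaw": 0},
  {"dx": -20.4, "dz": 26, "jaw": 0},
  {"dx": -20.4, "dz": 26, "jaw": 0},
])

```text
$.series[0]: bad value
```

Request:
arm_command([
  {"roll": -0.122, "jaw": 0},
  {"roll": -0.122, "jaw": 0},
  {"roll": -0.122, "jaw": 0},
  {"roll": -0.122, "jaw": 0},
  {"roll": -0.122, "jaw": 0},
  {"roll": -0.122, "jaw": 0},
  {"roll": -0.122, "jaw": 0},
  {"roll": -0.122, "jaw": 0},
  {"jaw": 0},
  {"jaw": 0},
])

```text
$.series[0]: bad value
```

The tongue measures 30 mm wide, ends at about 0.217 m and points at -161.1°. The keys are at about -90°. The arm calls were refused, so I'll try a row with every field filled in.

Request:
arm_command([
  {"dx": -20.4, "dy": 0, "dz": 26, "roll": 0, "jaw": 0},
])

```text
clock: 0.18
ee_pos: [0.2092, -0.5693, 0.2303]
eef_rot: [[0.306, -0.002, 0.952], [-0.952, -0.001, 0.306], [0.0, -1.0, -0.002]]
ft_force: [0.6, 1.2, -0.1]
width: 0.0756
```

Request:
arm_command([
  {"dx": -20.4, "dy": 0, "dz": 26, "roll": 0, "jaw": 0},
  {"dx": -20.4, "dy": 0, "dz": 26, "roll": 0, "jaw": 0},
  {"dx": -20.4, "dy": 0, "dz": 26, "roll": 0, "jaw": 0},
  {"dx": -20.4, "dy": 0, "dz": 26, "roll": 0, "jaw": 0},
  {"dx": -20.4, "dy": 0, "dz": 26, "roll": 0, "jaw": 0},
  {"dx": -20.4, "dy": 0, "dz": 26, "roll": 0, "jaw": 0},
  {"dx": -20.4, "dy": 0, "dz": 26, "roll": 0, "jaw": 0},
  {"dx": -20.4, "dy": 0, "dz": 26, "roll": 0, "jaw": 0},
  {"dx": -20.4, "dy": 0, "dz": 26, "roll": 0, "jaw": 0},
  {"dx": -20.4, "dy": 0, "dz": 26, "roll": 0, "jaw": 0},
  {"dx": -20.4, "dy": 0, "dz": 26, "roll": 0, "jaw": 0},
  {"dx": -20.4, "dy": 0, "dz": 26, "roll": 0, "jaw": 0},
  {"dx": -20.4, "dy": 0, "dz": 26, "roll": 0, "jaw": 0},
  {"dx": -20.4, "dy": 0, "dz": 26, "roll": 0, "jaw": 0},
  {"dx": -20.4, "dy": 0, "dz": 26, "roll": 0, "jaw": 0},
  {"dx": -20.4, "dy": 0, "dz": 26, "roll": 0, "jaw": 0},
  {"dx": -20.4, "dy": 0, "dz": 26, "roll": 0, "jaw": 0},
])

```text
clock: 1.6
ee_pos: [0.5252, -0.0985, 0.231]
eef_rot: [[0.31, -0.001, 0.951], [-0.951, 0.0, 0.31], [-0.0, -1.0, -0.0]]
ft_force: [0.1, -1.1, -0.2]
width: -0.0001
```

Request:
arm_command([
  {"dx": 0, "dy": 0, "dz": 0, "roll": -0.122, "jaw": 0},
  {"dx": 0, "dy": 0, "dz": 0, "roll": -0.122, "jaw": 0},
  {"dx": 0, "dy": 0, "dz": 0, "roll": -0.122, "jaw": 0},
  {"dx": 0, "dy": 0, "dz": 0, "roll": -0.122, "jaw": 0},
  {"dx": 0, "dy": 0, "dz": 0, "roll": -0.122, "jaw": 0},
  {"dx": 0, "dy": 0, "dz": 0, "roll": -0.122, "jaw": 0},
  {"dx": 0, "dy": 0, "dz": 0, "roll": -0.122, "jaw": 0},
  {"dx": 0, "dy": 0, "dz": 0, "roll": -0.122, "jaw": 0},
  {"dx": 0, "dy": 0, "dz": 0, "roll": 0, "jaw": 0},
  {"dx": 0, "dy": 0, "dz": 0, "roll": 0, "jaw": 0},
])

```text
clock: 2.43
ee_pos: [0.5246, -0.1001, 0.2309]
eef_rot: [[0.96, -0.001, 0.28], [-0.28, 0.0, 0.96], [-0.001, -1.0, 0.0]]
ft_force: [0.3, 0.3, -0.9]
width: -0.0
```

Request:
arm_command([
  {"dx": 0, "dy": 20, "dz": 0, "roll": 0, "jaw": 0},
  {"dx": 0, "dy": 20, "dz": 0, "roll": 0, "jaw": 0},
  {"dx": 0, "dy": 20, "dz": 0, "roll": 0, "jaw": 0},
  {"dx": 0, "dy": 20, "dz": 0, "roll": 0, "jaw": 0},
  {"dx": 0, "dy": 20, "dz": 0, "roll": 0, "jaw": 0},
  {"dx": 0, "dy": 20, "dz": 0, "roll": 0, "jaw": 0},
  {"dx": 0, "dy": 20, "dz": 0, "roll": 0, "jaw": 0},
  {"dx": 0, "dy": 0, "dz": 0, "roll": 0, "jaw": 0},
])

```text
clock: 3.1
ee_pos: [0.5215, -0.0991, 0.0869]
eef_rot: [[0.96, -0.007, 0.28], [-0.28, 0.003, 0.96], [-0.008, -1.0, 0.0]]
ft_force: [-0.7, -0.2, 0.3]
width: 0.0001
```

```bash
python3 - <<'E'
from h import *
print(bot.sense()['ee_pos'])
a=camera('wrist');b=camera('top')[100:310,170:450]
cv2.imwrite('pics/w1.png',np.vstack([np.clip(a*1.0,0,255).astype(np.uint8)[100:,:],np.clip(cv2.resize(b,(373,280))*1.8,0,255).astype(np.uint8)[:, :].repeat(1,0) if 0 else cv2.copyMakeBorder(np.clip(cv2.resize(b,(373,280))*1.8,0,255).astype(np.uint8),0,0,0,187,cv2.BORDER_CONSTANT)])[:,:,::-1])
E
```

```text
[ 0.5215 -0.0991  0.0869]
```

View pics/w1.png

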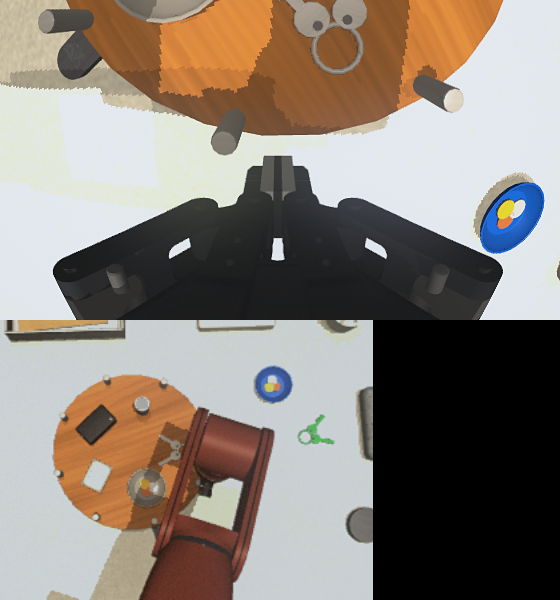

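The wrist view has the shut fingertips just outside the rim at (277,170), the post to push to their left at (228,135), and the keys well clear inside at (335,30). The top view agrees. Next I'll go lower and push along the arc.

Request:
arm_command([
  {"dx": 0, "dy": 15, "dz": 0, "roll": 0, "jaw": 0},
  {"dx": 0, "dy": 14, "dz": 0, "roll": 0, "jaw": 0},
  {"dx": 0, "dy": 0, "dz": 0, "roll": 0, "jaw": 0},
  {"dx": -2, "dy": 0, "dz": 0, "roll": 0.012, "jaw": 0},
  {"dx": -2, "dy": 0, "dz": 0, "roll": 0.012, "jaw": 0},
  {"dx": -2, "dy": 0, "dz": 0, "roll": 0.012, "jaw": 0},
  {"dx": -2, "dy": 0, "dz": 0, "roll": 0.012, "jaw": 0},
  {"dx": -2, "dy": 0, "dz": 0, "roll": 0.012, "jaw": 0},
  {"dx": -2, "dy": 0, "dz": 0, "roll": 0.012, "jaw": 0},
  {"dx": -2, "dy": 0, "dz": 0, "roll": 0.012, "jaw": 0},
  {"dx": -2, "dy": 0, "dz": 0, "roll": 0.012, "jaw": 0},
  {"dx": -2, "dy": 0, "dz": 0, "roll": 0.012, "jaw": 0},
  {"dx": -2, "dy": 0, "dz": 0, "roll": 0.012, "jaw": 0},
  {"dx": -2, "dy": 0, "dz": 0, "roll": 0.012, "jaw": 0},
  {"dx": -2, "dy": 0, "dz": 0, "roll": 0.012, "jaw": 0},
])

```text
clock: 4.45
ee_pos: [0.5021, -0.0921, 0.0623]
eef_rot: [[0.911, 0.0, 0.413], [-0.413, -0.0, 0.911], [0.0, -1.0, -0.0]]
ft_force: [0.2, -0.1, 0.8]
width: 0.0002
```

Request:
arm_command([
  {"dx": -4.2, "dy": 0, "dz": 0.05, "roll": 0.025, "jaw": 0},
  {"dx": -4.2, "dy": 0, "dz": 0.05, "roll": 0.025, "jaw": 0},
  {"dx": -4.2, "dy": 0, "dz": 0.05, "roll": 0.025, "jaw": 0},
  {"dx": -4.2, "dy": 0, "dz": 0.05, "roll": 0.025, "jaw": 0},
  {"dx": -4.2, "dy": 0, "dz": 0.05, "roll": 0.025, "jaw": 0},
  {"dx": -4.2, "dy": 0, "dz": 0.05, "roll": 0.025, "jaw": 0},
  {"dx": -4.2, "dy": 0, "dz": 0.05, "roll": 0.025, "jaw": 0},
  {"dx": -4.2, "dy": 0, "dz": 0.05, "roll": 0.025, "jaw": 0},
  {"dx": -4.2, "dy": 0, "dz": 0.05, "roll": 0.025, "jaw": 0},
  {"dx": -4.2, "dy": 0, "dz": 0.05, "roll": 0.025, "jaw": 0},
  {"dx": -4.2, "dy": 0, "dz": 0.05, "roll": 0.025, "jaw": 0},
  {"dx": -4.2, "dy": 0, "dz": 0.05, "roll": 0.025, "jaw": 0},
])

```text
clock: 5.45
ee_pos: [0.4597, -0.0647, 0.0622]
eef_rot: [[0.748, -0.0, 0.664], [-0.664, -0.0, 0.748], [-0.0, -1.0, -0.0]]
ft_force: [0.6, -0.7, -0.3]
width: 0.0002
```

```bash
python3 - <<'E'
from h import *
s=bot.sense();p=s['ee_pos'];q=p[:2]-[.571,.063];print(p,s['ft_force'],np.hypot(*q),np.degrees(np.arctan2(q[1],q[0])),s['eef_rot'][:,2])
cv2.imwrite('pics/w2.png',camera('wrist')[:,:,::-1])
E
```

```text
[ 0.4597 -0.0647  0.0622] [ 0.5931 -0.7471 -0.2551] 0.16939305164176466 -131.06465961721594 [ 0.6639  0.7479 -0.0001]
```

View pics/w2.png

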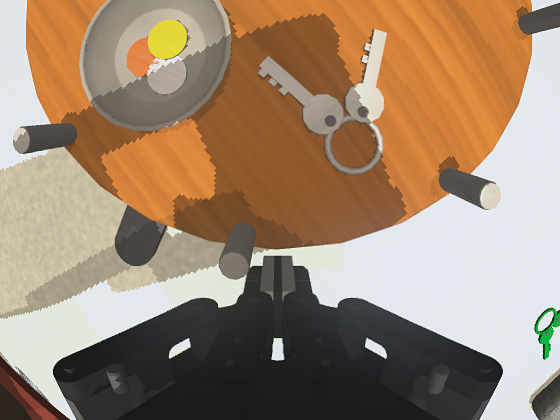

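The wrist view has the post against the left of the fingertips, its top at (235,263), and the keys at about (345,95). I'll check the tray angle with fisheye rays.

```bash
cat >> h.py <<'E'
def wray(px,z,s):
    c=get_calibration('wrist');K=np.array(c['mtx']);d=(np.array(px)-K[:2,2])/K[0,0];r=np.hypot(*d)
    v=np.r_[d/r*np.sin(r),np.cos(r)];T=np.array(c['T_tool_cam']);R=np.array(s['eef_rot'])
    o=s['ee_pos']+R@T[:3,3];v=R@T[:3,:3]@v;return o+v*(z-o[2])/v[2]
def pol(P,C=(.571,.063)):
    q=np.asarray(P)[:2]-C;return np.r_[np.hypot(*q),np.degrees(np.arctan2(q[1],q[0]))]
E
python3 - <<'E'
from h import *
s=bot.sense()
for n,p,z in[('postA',(235,264),.079),('postB',(489,196),.079),('postC',(22,139),.079),('ring',(354,145),.036),('tip1',(265,63),.036),('tip2',(380,32),.036),('tongue',(128,262),.01)]:print(n,pol(wray(p,z,s)))
E
```

```text
postA [   0.1582 -137.7579]
postB [  0.1606 -93.5297]
postC [  0.1562 176.8953]
ring [   0.1173 -110.9399]
tip1 [   0.0677 -135.9646]
tip2 [  0.0728 -82.0163]
tongue [   0.2173 -160.4574]
```

The posts sit at radius 156–161 mm as they should, and the tray has turned about -20°. About 51° remain. I'll lower the tip slightly and continue.

Request:
arm_command([
  {"dx": -4.2, "dy": 3, "dz": 0.05, "roll": 0.025, "jaw": 0},
  {"dx": -4.2, "dy": 3, "dz": 0.05, "roll": 0.025, "jaw": 0},
  {"dx": -4.2, "dy": 0, "dz": 0.05, "roll": 0.025, "jaw": 0},
  {"dx": -4.2, "dy": 0, "dz": 0.05, "roll": 0.025, "jaw": 0},
  {"dx": -4.2, "dy": 0, "dz": 0.05, "roll": 0.025, "jaw": 0},
  {"dx": -4.2, "dy": 0, "dz": 0.05, "roll": 0.025, "jaw": 0},
  {"dx": -4.2, "dy": 0, "dz": 0.05, "roll": 0.025, "jaw": 0},
  {"dx": -4.2, "dy": 0, "dz": 0.05, "roll": 0.025, "jaw": 0},
  {"dx": -4.2, "dy": 0, "dz": 0.05, "roll": 0.025, "jaw": 0},
  {"dx": -4.2, "dy": 0, "dz": 0.05, "roll": 0.025, "jaw": 0},
  {"dx": -4.2, "dy": 0, "dz": 0.05, "roll": 0.025, "jaw": 0},
  {"dx": -4.2, "dy": 0, "dz": 0.05, "roll": 0.025, "jaw": 0},
  {"dx": -4.2, "dy": 0, "dz": 0.05, "roll": 0.025, "jaw": 0},
  {"dx": -4.2, "dy": 0, "dz": 0.05, "roll": 0.025, "jaw": 0},
  {"dx": -4.2, "dy": 0, "dz": 0.05, "roll": 0.025, "jaw": 0},
  {"dx": -4.2, "dy": 0, "dz": 0.05, "roll": 0.025, "jaw": 0},
  {"dx": -4.2, "dy": 0, "dz": 0.05, "roll": 0.025, "jaw": 0},
])

```text
clock: 6.92
ee_pos: [0.4177, -0.0077, 0.0561]
eef_rot: [[0.408, -0.001, 0.913], [-0.913, -0.0, 0.408], [-0.0, -1.0, -0.001]]
ft_force: [0.5, -0.6, 0.2]
width: 0.0
```

Request:
arm_command([
  {"dx": -4.2, "dy": 0, "dz": 0.05, "roll": 0.025, "jaw": 0},
  {"dx": -4.2, "dy": 0, "dz": 0.05, "roll": 0.025, "jaw": 0},
  {"dx": -4.2, "dy": 0, "dz": 0.05, "roll": 0.025, "jaw": 0},
  {"dx": -4.2, "dy": 0, "dz": 0.05, "roll": 0.025, "jaw": 0},
  {"dx": -4.2, "dy": 0, "dz": 0.05, "roll": 0.025, "jaw": 0},
  {"dx": -4.2, "dy": 0, "dz": 0.05, "roll": 0.025, "jaw": 0},
  {"dx": -4.2, "dy": 0, "dz": 0.05, "roll": 0.025, "jaw": 0},
  {"dx": -4.2, "dy": 0, "dz": 0.05, "roll": 0.025, "jaw": 0},
  {"dx": -4.2, "dy": 0, "dz": 0.05, "roll": 0.025, "jaw": 0},
  {"dx": -4.2, "dy": 0, "dz": 0.05, "roll": 0.025, "jaw": 0},
  {"dx": -4.2, "dy": 0, "dz": 0.05, "roll": 0.025, "jaw": 0},
  {"dx": -3, "dy": 0, "dz": 0.03, "roll": 0.018, "jaw": 0},
  {"dx": -2, "dy": 0, "dz": 0, "roll": 0.012, "jaw": 0},
  {"dx": -1, "dy": 0, "dz": 0, "roll": 0.006, "jaw": 0},
  {"dx": 0, "dy": 0, "dz": 0, "roll": 0, "jaw": 0},
  {"dx": 0, "dy": 0, "dz": 0, "roll": 0, "jaw": 0},
])

```text
clock: 8.25
ee_pos: [0.4042, 0.0424, 0.0562]
eef_rot: [[0.111, -0.0, 0.994], [-0.994, 0.0, 0.111], [-0.0, -1.0, -0.0]]
ft_force: [-0.6, -0.7, 0.3]
width: 0.0
```

```bash
python3 - <<'E'
from h import *
s=bot.sense();print(s['ee_pos'],s['ft_force'],pol(s['ee_pos']),s['eef_rot'][:,2])
cv2.imwrite('pics/w3.png',camera('wrist')[:,:,::-1])
E
```

```text
[0.4042 0.0424 0.0562] [-0.5855 -0.6673  0.2911] [   0.1681 -172.9509] [ 0.9938  0.111  -0.0002]
```

View pics/w3.png

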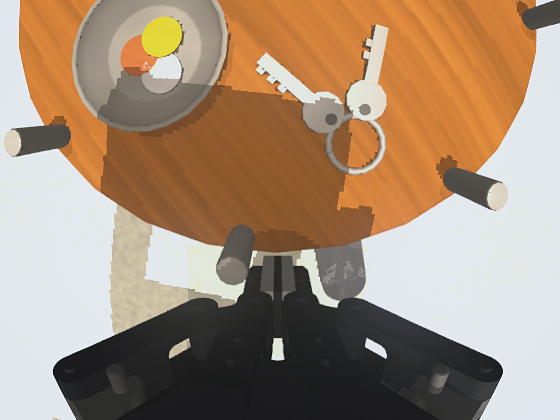

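The wrist view has the tongue at (340,270), the ring at (355,144), the key tips at (262,62) and (380,30), and the pushed post at (232,266). Next I'll work out what angle remains.

```bash
python3 - <<'E'
from h import *
s=bot.sense();d={}
for n,p,z in[('postA',(232,269),.079),('postB',(496,196),.079),('postC',(12,143),.079),('ringout',(357,174),.036),('tip1',(262,62),.036),('tip2',(380,28),.036),('tongue',(341,270),.01)]:d[n]=wray(p,z,s);print(n,pol(d[n]))
print('mid',pol((d['ringout']+(d['tip1']+d['tip2'])/2)/2), np.linalg.norm(d['ringout']-(d['tip1']+d['tip2'])/2))
E
```

```text
postA [   0.156  -179.5875]
postB [   0.1588 -134.5139]
postC [  0.1564 134.5825]
ringout [   0.13  -154.047]
tip1 [   0.0664 -178.0729]
tip2 [   0.0709 -122.785 ]
tongue [   0.1945 -160.5553]
mid [   0.0954 -152.5762] 0.06957365250855699
```

About 8.5° (0.148 rad) remain.

Request:
arm_command([
  {"dx": -2, "dy": 0, "dz": 0, "roll": 0.012, "jaw": 0},
  {"dx": -3, "dy": 0, "dz": 0.03, "roll": 0.018, "jaw": 0},
  {"dx": -3.5, "dy": 0, "dz": 0.04, "roll": 0.021, "jaw": 0},
  {"dx": -3.5, "dy": 0, "dz": 0.04, "roll": 0.021, "jaw": 0},
  {"dx": -3.5, "dy": 0, "dz": 0.04, "roll": 0.021, "jaw": 0},
  {"dx": -3.5, "dy": 0, "dz": 0.04, "roll": 0.021, "jaw": 0},
  {"dx": -3, "dy": 0, "dz": 0.03, "roll": 0.018, "jaw": 0},
  {"dx": -2, "dy": 0, "dz": 0, "roll": 0.012, "jaw": 0},
  {"dx": -0.7, "dy": 0, "dz": 0, "roll": 0.004, "jaw": 0},
  {"dx": 0, "dy": 0, "dz": 0, "roll": 0, "jaw": 0},
  {"dx": 0, "dy": 0, "dz": 0, "roll": 0, "jaw": 0},
  {"dx": 4, "dy": 0, "dz": -4, "roll": 0, "jaw": 0},
  {"dx": 5, "dy": 0, "dz": -5, "roll": 0, "jaw": 0},
  {"dx": 3, "dy": 0, "dz": -5, "roll": 0, "jaw": 0},
  {"dx": 0, "dy": 0, "dz": 0, "roll": 0, "jaw": 0},
])

```text
clock: 9.55
ee_pos: [0.3876, 0.055, 0.0559]
eef_rot: [[-0.038, -0.001, 0.999], [-0.999, -0.0, -0.038], [0.0, -1.0, -0.001]]
ft_force: [-0.4, -0.1, -0.3]
width: 0.0
```

Request:
arm_command([
  {"dx": 0, "dy": -15, "dz": 0, "roll": 0, "jaw": 0},
  {"dx": 0, "dy": -20, "dz": 0, "roll": 0, "jaw": 0},
  {"dx": 0, "dy": -20, "dz": 0, "roll": 0, "jaw": 0},
  {"dx": 0, "dy": -20, "dz": 0, "roll": 0, "jaw": 0},
  {"dx": 0, "dy": -20, "dz": 0, "roll": 0, "jaw": 0},
  {"dx": 0, "dy": -10, "dz": 0, "roll": 0, "jaw": 0},
  {"dx": 0, "dy": 0, "dz": 0, "roll": 0, "jaw": 0},
  {"dx": 0, "dy": 0, "dz": 0, "roll": 0, "jaw": 0},
  {"dx": 0, "dy": 0, "dz": 0, "roll": 0, "jaw": 0},
])

```text
clock: 10.3
ee_pos: [0.3881, 0.0555, 0.16]
eef_rot: [[-0.037, -0.002, 0.999], [-0.999, 0.0, -0.037], [-0.0, -1.0, -0.002]]
ft_force: [0.3, -0.6, -0.5]
width: -0.0002
```

```bash
python3 - <<'E'
from h import *
s=bot.sense();print(s['clock'],s['ee_pos'],s['ft_force'])
cv2.imwrite('pics/w4.png',camera('wrist')[:,:,::-1])
cv2.imwrite('pics/top4.png',np.clip(camera('top')[:,:,::-1]*1.7,0,255).astype(np.uint8))
E
```

```text
10.3 [0.3881 0.0555 0.16  ] [ 0.3148 -0.5902 -0.4574]
```

View pics/w4.png

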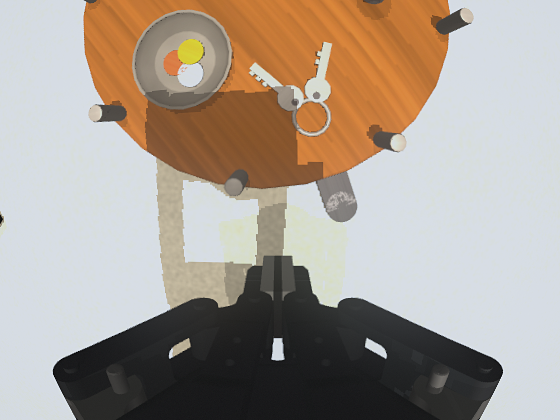

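View pics/top4.png

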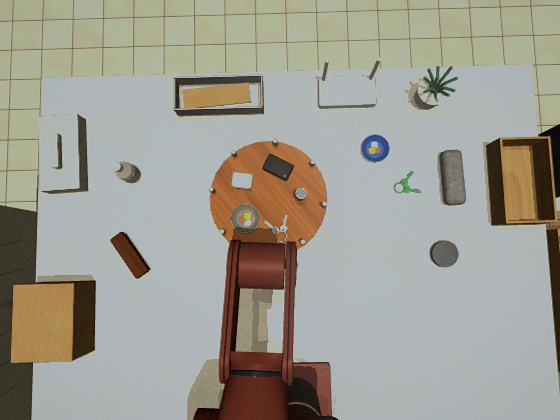

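The wrist view has the ring at (311,117), the key tips at (252,66) and (327,42), and the tongue at (338,197). The top view has the other things where they were, and the fingers are clear.

```bash
python3 - <<'E'
from h import *
s=bot.sense();d={}
for n,p,z in[('postA',(234,185),.079),('postB',(397,143),.079),('postC',(95,114),.079),('ringout',(313,136),.036),('tip1',(252,67),.036),('tip2',(327,42),.036),('tongue',(338,200),.01)]:d[n]=wray(p,z,s);print(n,pol(d[n]))
m=(d['ringout']+(d['tip1']+d['tip2'])/2)/2;r,a=pol(m);print('mid',r,a)
for f in(-160.5,-161.1):print('offset mm',1e3*r*np.sin(np.radians(a-f)))
t=camera('top');t0=cv2.imread('pics/top0.png')[:,:,::-1]
for n,(x0,x1,y0,y1) in dict(sanit=(105,145,150,190),brush=(105,155,225,285),glasses=(435,470,145,210),tin=(425,465,235,275)).items():print(n,(np.abs(t[y0:y1,x0:x1].astype(int)-t0[y0:y1,x0:x1]).max(2)>25).sum())
E
```

```text
postA [  0.1558 172.035 ]
postB [   0.1589 -143.0966]
postC [  0.1569 126.4243]
ringout [   0.1301 -162.5032]
tip1 [  0.0659 172.8348]
tip2 [   0.0699 -130.3881]
tongue [   0.1961 -160.7626]
mid 0.09483882928165835 -161.03964529235134
offset mm -0.8932345716862647
offset mm 0.09990210108145577
sanit 0
brush 0
glasses 0
tin 0
```

```bash
python3 -c "
from rig import job;print(job.finish_job())"
```

```text
the job is handed in; nothing more can be done
None
```

I turned the tray about 71° clockwise by pushing one rim post slowly with the shut fingertips. Then I backed the fingers off to about 10 cm above and in front of the rim, and handed the job in at about 10.4 s of the 64 s allowed; no verdict was given.

- **Keys:** in the last wrist picture the middle of the key bundle is within about 1 mm of the tongue's line (15 mm allowed). It measured 95 mm from the axis.
- **Beside the tray:** the top pictures showed no change at the sanitiser, shoe brush, glasses case or polish tin.
- **On the tray:** the things kept their places on the tray in the pictures. I saw no sign of the arm touching any of them, and the wrist force readings stayed near zero.
- **Disagreement:** the keys' distance from the axis measured 95 mm against the stated 92 mm. Fitted post radii came out at 152–161 mm against 160 mm. Neither matters for the result.
- **Not measured:** I took the tray to be at rest because nothing was touching it, and did not check its speed. The flashlight and power bank I judged by eye from the top picture only.

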